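# Slide the covered pan under the guard of the warming plate

### The arm

A 6-joint arm with a two-finger parallel gripper is mounted at the origin on a cart in front of the work surface, level with it; the furniture and walls round the work are solid. World frame = base frame: x ahead of the robot, y to its left, z up, the work surface at z = 0. Lengths are in m, angles in degrees, forces in N, time in s.
With the tool pointing down it reaches from about 0.35 to 0.85 m from the base axis. Payload 8.1 kg.
Tool frame: the origin (TCP) lies midway between the tips of the shut fingers; the grasp point (between the pads) lies 19 mm behind it; x points along the fingers, y is the direction in which the jaws open and shut, and the axes are right-handed (so a half turn about x gives the same grasp; the last joint's range is limited). The gripper opens to 93 mm and grips with 3 to 60 N. Pads are 15 mm wide; open, the fingers measure 128 mm over their backs; the gripper's body (75 mm by 188 mm) begins 65 mm behind the grasp point.
Start: joints at [-69.58, 7.471, 85.268, -0, 87.261, -4.893], TCP at [0.257, -0.542, 0.219] pointing down, gripper open.
Joint ranges: [-169.43, 169.43], [-51.17, 129.36], [1.28, 143.12], [-76.62, 256.62], [0, 156.53], [-152.29, 152.29]. Speed limits (degrees/s): [136.94, 136.94, 159.86, 180, 180, 180].

### API

Orientations are given as [roll, pitch, yaw] about the fixed x, y, z axes, in that order (R = Rz(yaw) Ry(pitch) Rx(roll)).
In Python, from cell import get_state, snapshot, close_job gives the robot as it stands.
- The arm moves only by the shell command python3 -m pendant 'ROWS'. ROWS is JSON, a list of rows, each a list of 3 entries, a list of its own where there are three numbers: the shift along the tool's x, y, z as a fraction of full scale, then the turn about the tool's x as a fraction of full scale, then the opening, from -1 (shut) to 1 (fully open), so that 0 is half open. In form: [[[tx, ty, tz], turn, gripper], ...]. A call has 1 to 8 rows; each row is the pose to reach, as a shift and turn from the pose commanded when the call began, along the tool's axes at that moment, turning the shorter way round; what a row does not reach only later rows make up. Full scale, the value 1, is 0.3 m for a shift and pi rad for a turn. A row lasts 1/12 s, in which the tool goes at most 41.7 mm and 7.16 degrees, less where a joint would pass 70% of its speed; a pose out of reach is approached as far as the arm can. A call with a number of a shift or a turn outside -1 to 1 is refused whole. A call with a gripper value outside its range is refused whole. The fingers move at their own pace and stop on an object; the grip force is fixed at half the most. Time passes only in rows, so rows that repeat a pose let the fingers close. It gives the time, the measured TCP pose, the force and the opening at its end, in the units of the state.
- get_state(): the state, without advancing time (a new reading comes with each control period).
- snapshot(name): name is "scene" or "side" or "wrist"; returns a dict with "image" (480x640x3 uint8, red, green, blue), "fx", "fy", "cx", "cy" (pixels), "k1" (the pictures are not rectified: a ray, as slopes to the right and down, at radius r is drawn at 1 + k1 r^2 times it, then the intrinsics apply), "R" (3x3) and "t" (3): a world point X has camera coordinates R X + t. Camera axes: x right, y down, z forward; pixel columns grow to the right and rows downward; lengths in m; the calibration is good to about 2 mm. A picture is of the moment at which its call begins. There is no depth.
- close_job(): hands the job in, once; it reports no verdict.
The state is a dict: "clock": time; "joint_positions": joint angles; "qvel": joint speeds; "joint_efforts": joint torques, N m; "eef_pos": TCP position; "eef_rot": TCP orientation; "ft_force": force on the tool from outside, world axes, zero at the start; "moment": the same for the moment, N m; "finger_gap": finger opening in m.
Only numpy, scipy, OpenCV 4.12 (cv2) and the standard library are available. Lean on these libraries where they do the work, as an engineer would, in place of code of your own. Each camera call takes 0.05 s, during which the arm holds its last target. There are 200 camera calls.

### The job

Lift the covered pan by the knob on its lid and set it down upright on the blue ring of the warming plate, handle pointing outward, away from the guard bridge, and let go. Then take it by its handle and slide it sideways along the plate, without lifting it, until it stands centred on the red ring under the bridge with its handle pointing back over the blue ring; let go of it there. Keep the pan level throughout and leave everything else on the bench where it is.

Things in the scene. Friction and masses are not known exactly. Their poses are not given: they have to be found in the camera images.
- pan: Round steel pan with a fixed lid, 80 mm diameter (lid rim 83 mm), lid top 40 mm above the underside, black bar knob on the lid, one straight black handle at the side; total height 74 mm, about 0.4 kg; starts standing on the bench at the left. Origin: centre of the underside; z up; the handle points along its +y.
- pan_knob: The black bar knob on the middle of the pan's lid, part of the pan: 22 mm wide (its x) by 40 mm long (its y, same direction as the handle) by 34 mm high, flat sides. Origin: its centre, 57 mm above the pan's underside on the pan's axis; its foot on the lid is 17 mm below the origin.
- pan_handle: The pan's straight black handle, part of the pan: a level bar 12 mm wide by 12 mm high along the pan's +y, from 44 mm to 152 mm from the pan's axis. Origin: the place to hold it, on the bar's centre line, 110 mm from the pan's axis and 26 mm above the pan's underside.
- plate: Fixed slab, 130 mm (its x) by 370 mm (its y) by 18 mm high, black top, red ring in the middle, blue and yellow rings at the ends. Origin: centre of its underside; z up. Across its middle a steel guard bridge: bar 60 mm wide along y, underside 86 mm and top 98 mm above the slab's top, on two legs (50 mm along y) at the front and back edges, 100 mm clear between them: the pan passes only along y.
- hot_zone (a point): Centre of the red ring (92 mm outer diameter) on the plate's top, in the middle of the plate under the guard bridge, 18 mm above the bench.
- blue_mark: Flat blue ring painted on the plate's top (92 mm outer diameter, no height to speak of), 120 mm from the red ring along the plate's y, on one side of the bridge or the other. Origin: its centre, at the level of the plate's top. Note: a fixed tester over 200 mm high stands close behind the plate (front about 0.57 m ahead of the robot base), so turn the carried pan with its handle swinging round on the robot's side.
- parts_pot: White pot with a green screw lid, 45 mm diameter, 43 mm high, standing on the yellow ring at the other end of the plate (120 mm from the red ring). To be left alone. Origin: centre of the underside.
- gloss_tile: Black reference tile in a frame, 62 x 88 x 13 mm, lying on the bench behind the plate. To be left alone. Origin: centre of the underside.
- sanding_block: Brown cork sanding block, 48 x 85 x 25 mm, lying on the bench behind the plate. To be left alone. Origin: centre of the underside.
- rubber_block: Rubber block with a blue band, 25 x 52 x 18 mm, lying on the bench at the right. To be left alone. Origin: centre of the underside.
- tweezers: Tweezers, 18 x 120 x 8 mm, lying on the bench at the far left. To be left alone. Origin: centre of the underside.

How it is judged:
By the outcome, as a careful person would: the job done as asked, in the order asked, and still so for the second after the job is handed in, with the robot touching nothing.
It also fails if it takes over 64 s, if anything falls off the work surface, if the arm or the gripper's body presses on something with over 40 N, if the wrist force passes 120 N, or if a joint passes its speed limit or range.

## Working session

There is one attempt and no reset: what is moved stays moved. The work goes in short steps, Python scripts to look and compute and a shell command to move; the robot and the scene stay as the last step left them, time stands still between calls to the robot, and variables do not carry over. Pictures are saved under pics/ and viewed, about 8 in all and at most 12, crops included, and the job is handed in when it is done.

```bash
mkdir -p pics; ls; python3 - <<'E'
from cell import get_state, snapshot
import cv2,numpy as np
print(get_state())
for n in("scene","side"):
    s=snapshot(n); cv2.imwrite(f"pics/{n}0.png",s["image"][:,:,::-1]); np.save(f"pics/{n}0.npy",s,allow_pickle=True)
    print(n,{k:v for k,v in s.items() if k!="image"})
E
```

```text
pics
{'clock': 0.0, 'joint_positions': array([-6.95789682e+01,  7.51649180e+00,  8.53272759e+01, -2.03651275e-03,
        8.72613047e+01, -4.89401149e+00]), 'qvel': array([-0.11282782,  0.04229535, -0.04320732, -0.07752229,  0.00937979,
       -0.02703647]), 'joint_efforts': array([ 1.93701373e-03, -5.59844398e+01, -4.91756129e+01,  7.69897364e-02,
        3.52694315e-02, -1.83400939e-04]), 'eef_pos': array([ 0.25636079, -0.54185792,  0.21759222]), 'eef_rot': array([-93.78501057,  89.8949079 , 111.53013188]), 'ft_force': array([-0.79443216,  0.06445381,  0.1643872 ]), 'moment': array([-0.06832684,  0.0111296 ,  0.03165749]), 'finger_gap': 0.09316953765869151}
scene {'fx': 581.8678701841845, 'fy': 581.8678701841845, 'cx': 319.72395808885767, 'cy': 232.9339739860168, 'k1': 0.03752076310307681, 'R': array([[ 0.75927432, -0.65073703, -0.00662053],
       [-0.27617552, -0.31299402, -0.90871438],
       [ 0.58926191,  0.69179192, -0.41736596]]), 't': array([-0.3662006 ,  0.21678993,  1.63793692])}
side {'fx': 433.1644244114344, 'fy': 433.1644244114344, 'cx': 322.27412386087667, 'cy': 238.15730478803874, 'k1': 0.02686703258637522, 'R': array([[-0.91621958,  0.4003615 ,  0.01588571],
       [ 0.31162749,  0.73695355, -0.59982312],
       [-0.25185312, -0.54461926, -0.79997492]]), 't': array([ 0.47850517, -0.17702141,  1.52771914])}
```

View pics/scene0.png

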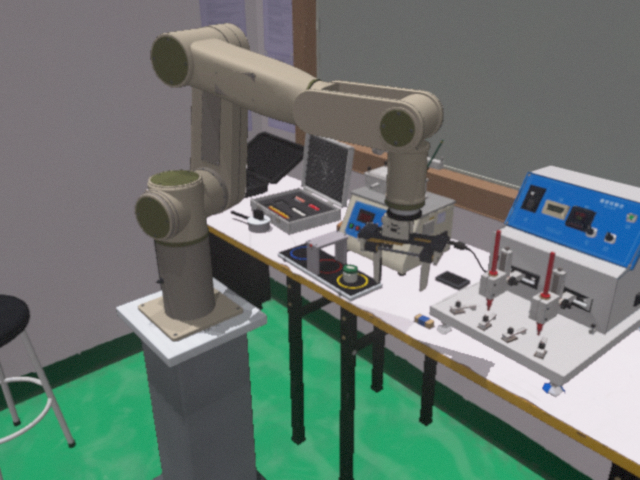

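View pics/side0.png

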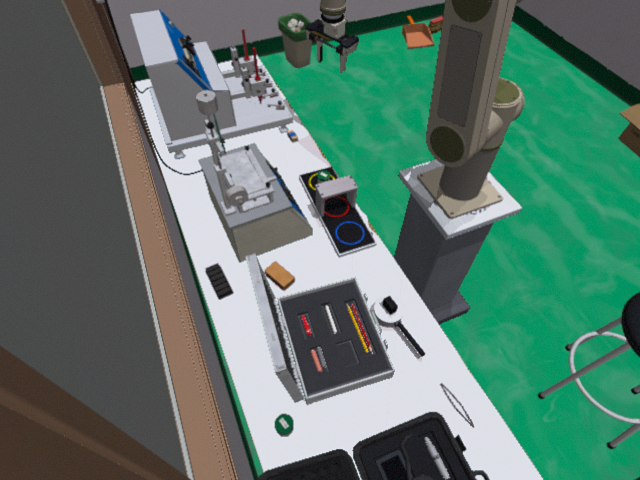

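The scene view shows the plate with yellow near (350,283), the bridge over red, and the pan at (259,222). The side view shows blue at (350,233), red at (338,206), yellow at (320,180), the pan at (388,313) with its handle tip near (423,355), and the tweezers at (457,403).

```bash
cat > h.py <<'E'
import cv2,numpy as np
from cell import get_state, snapshot
def ray(s,uv):
    K=np.array([[s["fx"],0,s["cx"]],[0,s["fy"],s["cy"]],[0,0,1.]])
    p=cv2.undistortPoints(np.array(uv,float).reshape(-1,1,2),K,np.array([s["k1"],0,0,0.]),).reshape(-1,2)
    d=np.c_[p,np.ones(len(p))]@s["R"]; return -s["R"].T@s["t"],d
def plane(s,uv,z):
    c,d=ray(s,uv); return c+d*((z-c[2])/d[:,2])[:,None]
def proj(s,X):
    K=np.array([[s["fx"],0,s["cx"]],[0,s["fy"],s["cy"]],[0,0,1.]])
    return cv2.projectPoints(np.array(X,float).reshape(-1,1,3),cv2.Rodrigues(s["R"])[0],s["t"],K,np.array([s["k1"],0,0,0.]))[0].reshape(-1,2)
def mask(s,lo,hi,box=None):
    h=cv2.cvtColor(s["image"],cv2.COLOR_RGB2HSV); m=cv2.inRange(h,np.array(lo),np.array(hi))
    if box: 
        z=np.zeros_like(m); a,b,c,d=box; z[b:d,a:c]=m[b:d,a:c]; m=z
    return m
def circ(P):  # circle fit in xy
    A=np.c_[2*P[:,:2],np.ones(len(P))]; r=np.linalg.lstsq(A,(P[:,:2]**2).sum(1),rcond=None)[0]
    return r[:2],np.sqrt(r[2]+r[0]**2+r[1]**2)
E
python3 - <<'E'
from h import *
s=np.load("pics/side0.npy",allow_pickle=True).item()
for n,lo,hi,box in (("blue",(100,120,80),(130,255,255),(325,210,380,255)),("yellow",(20,120,80),(35,255,255),(300,160,345,205)),("red",(0,150,80),(8,255,255),(315,190,360,225))):
    m=mask(s,lo,hi,box); v,u=np.nonzero(m); P=plane(s,np.c_[u,v],.018); c,r=circ(P); print(n,len(u),c,r,P.min(0),P.max(0))
print("pan top guess",plane(s,[[388,305]],.074),plane(s,[[423,355]],.026),plane(s,[[401,322]],.026))
c=s["image"][270:420,340:500]; cv2.imwrite("pics/c1.png",cv2.resize(c,None,fx=4,fy=4,interpolation=cv2.INTER_CUBIC)[:,:,::-1])
E
```

```text
blue 193 [0.44588501 0.04078358] 0.044087165357230514 [ 0.39839849 -0.00771327  0.018     ] [0.49335101 0.08923615 0.018     ]
yellow 66 [ 0.43753997 -0.19882756] 0.04388990579269633 [ 0.3893475  -0.24582266  0.018     ] [ 0.48530994 -0.17462368  0.018     ]
red 44 [ 0.44206177 -0.07822127] 0.043247065789513955 [ 0.40126505 -0.11917774  0.018     ] [ 0.48538586 -0.03192654  0.018     ]
pan top guess [[0.48009359 0.34047208 0.074     ]] [[0.44834548 0.48411808 0.026     ]] [[0.45409682 0.38013779 0.026     ]]
```

View pics/c1.png

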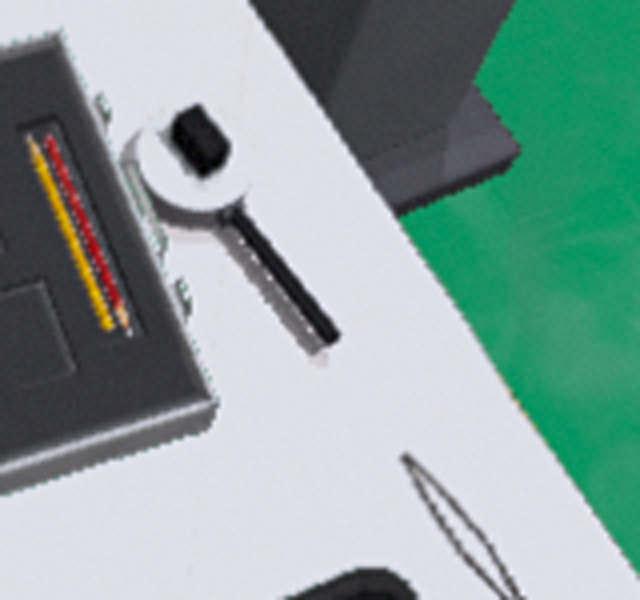

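```bash
cat >> h.py <<'E'
from scipy.spatial.transform import Rotation as Ro
def pose():
    st=get_state(); return np.array(st["eef_pos"]),Ro.from_euler("xyz",st["eef_rot"],degrees=True).as_matrix(),st
def plan(target,jawdeg=None):
    """full-scale fractions to reach TCP target; jawdeg: world heading of tool y (mod 180)"""
    p,R,st=pose(); f=R.T@(np.array(target)-p)/.3
    cur=np.degrees(np.arctan2(R[1,1],R[0,1])); out=""
    if jawdeg is not None:
        d=(jawdeg-cur+90)%180-90; # world ccw; tool x down -> turn about tool x is opposite
        out=f" turn {-d/180:.4f} ({-d:.1f}deg)"
    print("pos",p.round(4),"jaw",cur.round(2),"tilt",np.degrees(np.arccos(min(1,-R[2,0]))).round(2),"shift",f.round(4),out,"j",np.round(st["joint_positions"],1),"F",np.round(st["ft_force"],1),"gap",round(st["finger_gap"],4),"t",st["clock"])
E
python3 - <<'E'
from h import *
s=np.load("pics/side0.npy",allow_pickle=True).item()
a=plane(s,[[398,322.5],[423.7,353.7]],.032); print(a,np.degrees(np.arctan2(*(a[1]-a[0])[[1,0]])))
# lid: bright? rim outline points from crop (left,right,bottom) at z=.04
print("knobtop",plane(s,[[340+205/4,270+125/4]],.074))
plan([.46,.30,.25],0); plan([.40,-.08,.25],0); print(pose()[1].round(3))
E
```

```text
[[0.46469821 0.38040085 0.032     ]
 [0.44720162 0.48341701 0.032     ]] 99.63931041575582
knobtop [[0.46652761 0.33395039 0.074     ]]
pos [ 0.2564 -0.5419  0.2177] jaw -64.69 tilt 0.09 shift [-0.1038 -2.247  -1.8135]  turn -0.3594 (-64.7deg) j [-69.6   7.5  85.3  -0.   87.3  -4.9] F [-0.3 -0.  -0.5] gap 0.0928 t 0.1
pos [ 0.2564 -0.5419  0.2177] jaw -64.69 tilt 0.09 shift [-0.1056 -1.1874 -1.0911]  turn -0.3594 (-64.7deg) j [-69.6   7.5  85.3  -0.   87.3  -4.9] F [-0.3 -0.  -0.5] gap 0.0928 t 0.1
[[-0.001  0.428 -0.904]
 [ 0.002 -0.904 -0.428]
 [-1.    -0.002 -0.   ]]
```

```bash
python3 -m pendant '[[[-0.1,-0.75,-0.69],-0.3,0],[[-0.1,-0.75,-0.69],-0.3,0],[[-0.1,-0.75,-0.69],-0.3,0],[[-0.1,-0.75,-0.69],-0.3,0],[[-0.1,-0.75,-0.69],-0.3,0],[[-0.1,-0.75,-0.69],-0.3,0],[[-0.1,-0.75,-0.69],-0.3,0],[[-0.1,-0.75,-0.69],-0.3,0]]'; python3 -c "
from h import *
plan([.44,.06,.25],9.6)"
```

```text
clock: 0.77
eef_pos: [0.3484, -0.2465, 0.249]
eef_rot: [144.4, 89.9, 44.3]
ft_force: [0.1, -0.1, 0.2]
finger_gap: 0.0476
pos [ 0.3484 -0.2465  0.249 ] jaw -10.15 tilt 0.09 shift [-0.0017  0.1205 -1.0596]  turn -0.1097 (-19.8deg) j [-4.230e+01 -2.100e+01  1.083e+02  1.000e-01  9.260e+01 -3.210e+01] F [ 0.1 -0.1  0.2] gap 0.0476 t 0.7667
```

```bash
python3 -m pendant '[[[0,0.12,-1],-0.11,0],[[0,0.12,-1],-0.11,0],[[0,0.12,-1],-0.11,0],[[0,0.12,-1],-0.11,0],[[0,0.12,-1],-0.11,0],[[0,0.12,-1],-0.11,0],[[0,0.12,-1],-0.11,0],[[0,0.12,-1],-0.11,0]]'; python3 -c "
from h import *
plan([.46,.25,.25],9.6)
s=snapshot('wrist');cv2.imwrite('pics/w1.png',s['image'][:,:,::-1]);np.save('pics/w1.npy',s,allow_pickle=True)
print(-s['R'].T@s['t'],s['R'])"
```

```text
clock: 1.43
eef_pos: [0.4389, 0.0427, 0.2483]
eef_rot: [172.0, 89.9, 91.4]
ft_force: [-0.2, -0.4, -0.8]
finger_gap: 0.0466
pos [0.4389 0.0427 0.2483] jaw 9.35 tilt 0.12 shift [-0.0043  0.1817 -0.6703]  turn -0.0014 (-0.2deg) j [-1.200e+00 -1.850e+01  1.065e+02  1.000e-01  9.200e+01 -1.060e+01] F [-0.2 -0.4 -0.8] gap 0.0466 t 1.4333
[0.42552657 0.12641723 0.41394737] [[ 9.86698089e-01  1.62561834e-01  7.28218430e-04]
 [ 1.54935901e-01 -9.41748317e-01  2.98504561e-01]
 [ 4.92112476e-02 -2.94421053e-01 -9.54407930e-01]]
```

View pics/w1.png

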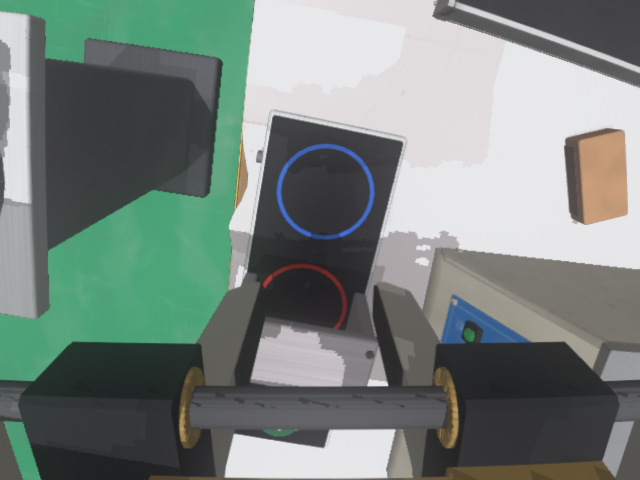

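The blue ring is centred near (326,191), and part of the red arc shows at (303,305) in front of the bridge. The gripper is aligned across the plate.

```bash
python3 -c "
from h import *
s=np.load('pics/w1.npy',allow_pickle=True).item()
for n,lo,hi,b in (('blue',(100,150,80),(130,255,255),(265,130,390,250)),('red',(0,120,60),(8,255,255),(240,255,360,335))):
    m=mask(s,lo,hi,b); v,u=np.nonzero(m); P=plane(s,np.c_[u,v],.018); print(n,len(u),circ(P))
# plate far corners/edges from view
print(plane(s,[[271,111],[405,138],[247,285]],.018))
"
python3 -m pendant '[[[0,0.15,-0.67],0,0],[[0,0.15,-0.67],0,0],[[0,0.15,-0.67],0,0],[[0,0.15,-0.67],0,0],[[0,0.15,-0.67],0,0],[[0,0.15,-0.67],0,0],[[0,0.15,-0.67],0,0]]'; python3 -c "
from h import *
plan([.46,.25,.25],9.6)
s=snapshot('wrist');cv2.imwrite('pics/w2.png',s['image'][:,:,::-1]);np.save('pics/w2.npy',s,allow_pickle=True)"
```

```text
blue 1110 (array([0.44637395, 0.04192785]), np.float64(0.04391690010510044))
red 481 (array([ 0.44212658, -0.07763137]), np.float64(0.043704679915150674))
[[ 0.38606538  0.10773306  0.018     ]
 [ 0.50963655  0.10404589  0.018     ]
 [ 0.3843509  -0.06455769  0.018     ]]
clock: 2.07
eef_pos: [0.4507, 0.2438, 0.2478]
eef_rot: [-64.9, 89.9, -145.6]
ft_force: [0.0, -0.1, 0.1]
finger_gap: 0.0463
pos [0.4507 0.2438 0.2478] jaw 9.28 tilt 0.11 shift [-0.0074  0.034  -0.0153]  turn -0.0018 (-0.3deg) j [22.7 -6.7 96.5 -0.  90.3 13.4] F [ 0.  -0.1  0.1] gap 0.0463 t 2.0667
```

View pics/w2.png

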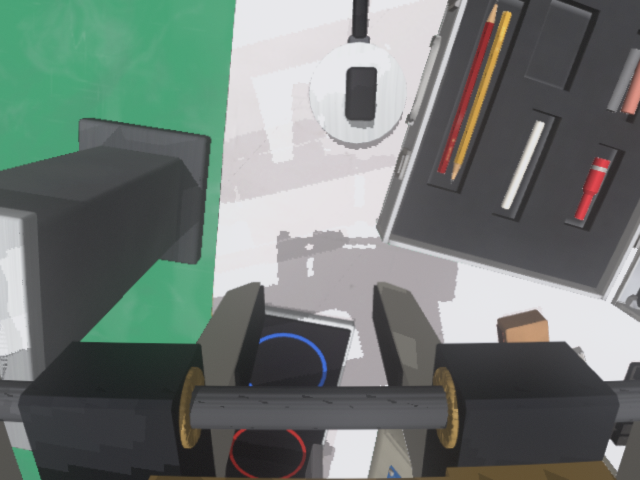

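The pan is at (358,93) with its knob at (361,93) and its handle running off the top at (361,0). The toolbox edge is just right of it, at about (425,90).

```bash
python3 -c "
from h import *
s=np.load('pics/w2.npy',allow_pickle=True).item()
print('cam',-s['R'].T@s['t'])
m=mask(s,(0,0,0),(180,255,75),(335,55,388,130)); n,l,st,c=cv2.connectedComponentsWithStats(m)
i=1+st[1:,4].argmax(); print(st[i],c[i]); v,u=np.nonzero(l==i)
r=cv2.minAreaRect(np.c_[u,v].astype(np.float32)); print(r)
P=plane(s,cv2.boxPoints(r),.074); print(P, P.mean(0),[np.linalg.norm(P[k]-P[k-1]) for k in range(4)],[np.degrees(np.arctan2(P[k,1]-P[k-1,1],P[k,0]-P[k-1,0])) for k in range(4)])
# lid outline: contour of not-white? use bright lid edge
print('lid L,R,bottom',plane(s,[[309,93],[407,93],[358,143]],.038))
m=mask(s,(0,0,0),(180,255,80),(345,0,378,38)); v,u=np.nonzero(m); 
print('handle', plane(s,[[np.median(u[v==k]),k] for k in (2,10,20,30) if (v==k).any()],.032))
plan([.466,.327,.2],9.6)
"
```

```text
cam [0.4376884  0.32804708 0.41324713]
[ 346   68   30   52 1357] [361.02652911  94.48120855]
((360.5, 93.5), (51.0, 29.0), 90.0)
[[0.45452232 0.35111375 0.074     ]
 [0.47593351 0.3547264  0.074     ]
 [0.48322272 0.31801117 0.074     ]
 [0.46116731 0.31432254 0.074     ]] [0.46871146 0.33454347 0.074     ] [np.float64(0.037386479437560585), np.float64(0.02171383339295922), np.float64(0.03743180570893063), np.float64(0.022361736193994446)] [np.float64(100.23802046652646), np.float64(9.57714206731983), np.float64(-78.77087513212896), np.float64(-170.50550389137993)]
lid L,R,bottom [[0.42924044 0.32884452 0.038     ]
 [0.51046709 0.34247019 0.038     ]
 [0.47751958 0.29461882 0.038     ]]
handle [[0.45915656 0.40658383 0.032     ]
 [0.45946574 0.40045836 0.032     ]
 [0.46086686 0.39292091 0.032     ]
 [0.46228233 0.38532321 0.032     ]]
pos [0.4509 0.2426 0.248 ] jaw 9.18 tilt 0.1 shift [ 0.1596  0.0947 -0.2699]  turn -0.0023 (-0.4deg) j [22.6 -6.8 96.5 -0.  90.3 13.4] F [ 0.1 -0.6  0.5] gap 0.0465 t 2.1167
```

```bash
python3 -c "
from h import *
plan([.469,.335,.12],10.0)"; python3 -m pendant '[[[0.2,0.107,-0.294],-0.004,-0.05],[[0.427,0.107,-0.294],-0.004,-0.05],[[0.427,0.107,-0.294],-0.004,-0.05],[[0.427,0.107,-0.294],-0.004,-0.05],[[0.427,0.107,-0.294],-0.004,-0.05],[[0.427,0.107,-0.294],-0.004,-0.05]]'; python3 -c "
from h import *
plan([.469,.335,.047],10.0)
s=snapshot('wrist');cv2.imwrite('pics/w3.png',s['image'][:,:,::-1])"
```

```text
pos [0.4509 0.2426 0.248 ] jaw 9.18 tilt 0.1 shift [ 0.4262  0.1092 -0.295 ]  turn -0.0046 (-0.8deg) j [22.6 -6.8 96.5 -0.  90.3 13.4] F [ 0.1 -0.6  0.5] gap 0.0465 t 2.1167
clock: 2.62
eef_pos: [0.4676, 0.3328, 0.1179]
eef_rot: [-63.7, 89.7, -143.9]
ft_force: [0.1, -0.3, 1.2]
finger_gap: 0.044
pos [0.4676 0.3328 0.1179] jaw 9.78 tilt 0.35 shift [ 0.2363  0.007  -0.0072]  turn -0.0012 (-0.2deg) j [30.3  7.8 95.6 -0.  76.9 20.6] F [ 0.1 -0.3  1.2] gap 0.044 t 2.6167
```

View pics/w3.png

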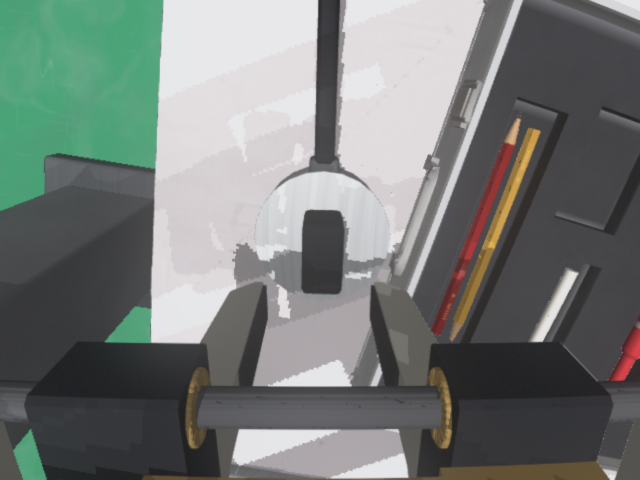

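The knob is at (322,250), midway between the fingers (about 318). I'll descend and grip it.

```bash
python3 -m pendant '[[[0.1,0.007,-0.007],0,-0.05],[[0.2,0.007,-0.007],0,-0.05],[[0.23,0.007,-0.007],0,-0.05],[[0.23,0.007,-0.007],0,-0.05],[[0.23,0.007,-0.007],0,-1],[[0.23,0.007,-0.007],0,-1],[[0.23,0.007,-0.007],0,-1],[[0.23,0.007,-0.007],0,-1]]';  python3 -c "
from h import *
plan([.469,.335,.047],10.0)"; python3 -m pendant '[[[0,0,0],0,-1],[[0,0,0],0,-1],[[0,0,0],0,-1],[[0,0,0],0,-1]]';python3 -c "
from h import *
plan([.469,.335,.13],10.0)"
```

```text
clock: 3.33
eef_pos: [0.4713, 0.3383, 0.0536]
eef_rot: [114.8, 89.9, 34.6]
ft_force: [-2.4, -1.0, 1.9]
finger_gap: 0.0223
pos [0.4713 0.3383 0.0536] jaw 9.83 tilt 0.12 shift [ 0.0218 -0.0095  0.0095]  turn -0.0009 (-0.2deg) j [30.6 12.3 97.8  0.  69.8 20.8] F [-2.4 -1.   1.9] gap 0.0223 t 3.3333
clock: 3.67
eef_pos: [0.4713, 0.3383, 0.0535]
eef_rot: [104.6, 89.9, 24.5]
ft_force: [-2.1, -1.0, 8.4]
finger_gap: 0.0222
pos [0.4713 0.3383 0.0535] jaw 9.85 tilt 0.11 shift [-0.2549 -0.009   0.0094]  turn -0.0008 (-0.2deg) j [30.6 12.3 97.8 -0.  69.8 20.8] F [-2.1 -1.   8.4] gap 0.0222 t 3.6667
```

```bash
python3 -m pendant '[[[0,0,0],0,-0.1],[[0,0,0],0,-0.1],[[0,0,0],0,-0.1],[[0.018,0,0.008],0,-0.1],[[0.018,0,0.008],0,-0.1],[[0.018,0,0.008],0,-0.1]]';  python3 -c "
from h import *
plan([.469,.335,.047],10.0)"; python3 -m pendant '[[[0,0,0],0,-1],[[0,0,0],0,-1],[[0,0,0],0,-1],[[0,0,0],0,-1],[[0,0,0],0,-1],[[0,0,0],0,-1],[[0,0,0],0,-1]]';python3 -c "
from h import *
plan([.469,.335,.13],10.0)"
```

```text
clock: 4.17
eef_pos: [0.4704, 0.335, 0.0453]
eef_rot: [-68.4, 89.9, -148.6]
ft_force: [0.6, -0.6, -0.4]
finger_gap: 0.0416
pos [0.4704 0.335  0.0453] jaw 9.83 tilt 0.08 shift [-0.0056 -0.0047 -0.0008]  turn -0.0010 (-0.2deg) j [30.4 12.7 98.3 -0.  69.1 20.5] F [ 0.6 -0.6 -0.4] gap 0.0416 t 4.1667
clock: 4.75
eef_pos: [0.4711, 0.3355, 0.0463]
eef_rot: [103.6, 90.0, 23.4]
ft_force: [0.8, 0.6, 0.1]
finger_gap: 0.0219
pos [0.4711 0.3355 0.0463] jaw 9.83 tilt 0.02 shift [-0.2791 -0.0071  0.0005]  turn -0.0009 (-0.2deg) j [30.4 12.6 98.2 -0.  69.1 20.5] F [0.8 0.6 0.1] gap 0.0219 t 4.75
```

```bash
python3 -m pendant '[[[-0.04,0,0],0,-1],[[-0.1,0,0],0,-1],[[-0.17,0,0],0,-1],[[-0.24,0,0],0,-1],[[-0.3,0,0],0,-1],[[-0.33,0,0],0,-1],[[-0.33,0,0],0,-1],[[-0.33,0,0],0,-1]]';python3 -c "
from h import *
plan([.446,.042,.146],-2.0)
s=snapshot('wrist');cv2.imwrite('pics/w4.png',s['image'][:,:,::-1])"
```

```text
clock: 5.42
eef_pos: [0.4709, 0.3355, 0.1451]
eef_rot: [118.7, 90.0, 38.6]
ft_force: [0.5, -0.5, -3.5]
finger_gap: 0.0221
pos [0.4709 0.3355 0.1451] jaw 9.84 tilt 0.01 shift [-0.003  -0.2488  0.9497]  turn 0.0658 (11.8deg) j [30.4  6.7 93.9  0.  79.4 20.5] F [ 0.5 -0.5 -3.5] gap 0.0221 t 5.4167
```

View pics/w4.png

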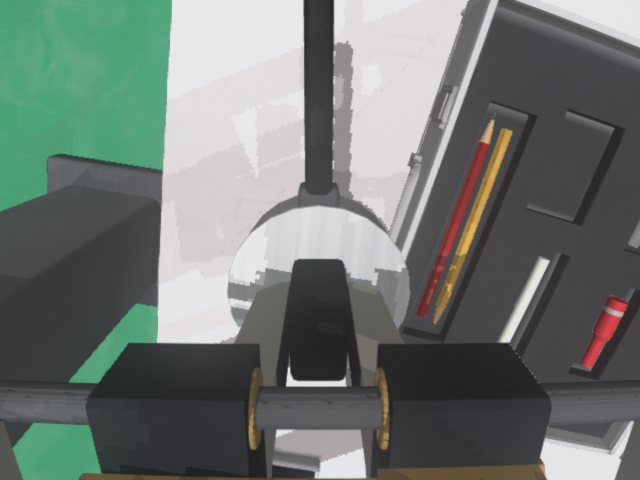

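The pan is lifted. Its lid spans columns 228–410 around row 285, and the handle runs straight up at column 319, square to the jaws. I'll work out its offset in the grip.

```bash
python3 - <<'E'
from h import *
s=snapshot('wrist'); g=s['image']
# edge of lid along image rays, bright lid vs. outside, use points by eye plus knob top rectangle
P=plane(s,[[228,285],[410,285],[240,240],[397,240],[319,206]],.0988+.040); print(P,circ(P))
m=mask(s,(0,0,0),(180,255,80),(270,0,360,180)); 
H=plane(s,[[np.median(np.nonzero(m[k])[0]),k] for k in (5,60,120,170)],.0988+.032); print(H,np.degrees(np.arctan2(*(H[0]-H[-1])[[1,0]])))
print(plane(s,[[294,260],[344,260]],.0988+.074))  # far edge of knob top
plan([.446,.042,.146],-2)
E
```

```text
[[0.43093573 0.33462043 0.1388    ]
 [0.50918871 0.34823459 0.1388    ]
 [0.43373891 0.35617495 0.1388    ]
 [0.4988573  0.36749686 0.1388    ]
 [0.46398728 0.37637884 0.1388    ]] (array([0.47061386, 0.33773173]), np.float64(0.04025777868453195))
[[0.4504138  0.45221665 0.1308    ]
 [0.45402853 0.4325095  0.1308    ]
 [0.45777533 0.40974449 0.1308    ]
 [0.46147149 0.38964299 0.1308    ]] 100.02154126562654
[[0.45732963 0.36472157 0.1728    ]
 [0.47415445 0.36764761 0.1728    ]]
pos [0.4699 0.3349 0.1434] jaw 9.83 tilt 0.16 shift [-0.0072 -0.2454  0.9484]  turn 0.0657 (11.8deg) j [30.4  6.8 94.   0.  79.4 20.5] F [ 0.1 -0.3 -4.6] gap 0.0219 t 5.5167
```

```bash
python3 -m pendant '[[[0,-0.03,0.1],0.005,-1],[[0,-0.06,0.22],0.014,-1],[[0,-0.09,0.35],0.024,-1],[[0,-0.13,0.48],0.034,-1],[[0,-0.16,0.61],0.044,-1],[[0,-0.19,0.74],0.054,-1],[[0,-0.225,0.86],0.062,-1],[[0,-0.248,0.953],0.066,-1]]'; python3 -m pendant '[[[0,0,0],0,-1],[[0,0,0],0,-1],[[0,0,0],0,-1]]'; python3 -c "
from h import *
plan([.4455,.0405,.068],-2.0)"
```

```text
clock: 6.18
eef_pos: [0.4446, 0.0385, 0.1435]
eef_rot: [-74.7, 89.8, -166.8]
ft_force: [0.8, -0.4, -4.0]
finger_gap: 0.0217
clock: 6.43
eef_pos: [0.4458, 0.0412, 0.1441]
eef_rot: [-104.3, 89.9, 163.6]
ft_force: [-0.1, -0.4, -2.6]
finger_gap: 0.0218
pos [0.4458 0.0412 0.1441] jaw -2.1 tilt 0.11 shift [ 0.2537 -0.0004  0.0024]  turn -0.0005 (-0.1deg) j [ -1.3 -14.  113.8   0.   80.3   0.8] F [-0.1 -0.4 -2.6] gap 0.0218 t 6.4333
```

```bash
python3 -m pendant '[[[0.05,0,0.002],0,-1],[[0.11,0,0.002],0,-1],[[0.17,0,0.002],0,-1],[[0.22,0,0.002],0,-1],[[0.24,0,0.002],0,-1],[[0.25,0,0.002],0,-1],[[0.25,0,0.002],0,-1],[[0.25,0,0.002],0,-1]]'; python3 -m pendant '[[[0.004,0,0],0,-1],[[0.008,0,0],0,-1],[[0.012,0,0],0,-1],[[0.014,0,0],0,-1],[[0.014,0,0],0,-1],[[0.014,0,0],0,-1]]'; python3 -c "
from h import *
plan([.4455,.0405,.0645],-2.0)"
```

```text
clock: 7.1
eef_pos: [0.4469, 0.0409, 0.0708]
eef_rot: [94.8, 90.0, 2.8]
ft_force: [-0.7, 0.7, -3.2]
finger_gap: 0.0218
clock: 7.6
eef_pos: [0.4464, 0.0404, 0.066]
eef_rot: [70.3, 90.0, -21.8]
ft_force: [-0.4, -0.4, -3.4]
finger_gap: 0.0217
pos [0.4464 0.0404 0.066 ] jaw -2.05 tilt 0.0 shift [ 0.005  -0.0031 -0.0002]  turn -0.0003 (-0.1deg) j [ -1.4  -9.  118.1  -0.   70.9   0.7] F [-0.4 -0.4 -3.4] gap 0.0217 t 7.6
```

```bash
python3 -m pendant '[[[0.003,0,0],0,-1],[[0.005,0,0],0,-1],[[0.007,0,0],0,-1],[[0.007,0,0],0,-1],[[0.007,0,0],0,-1]]'; python3 -c "
from h import *
plan([.4455,.0405,.0645],-2.0)"
```

```text
clock: 8.02
eef_pos: [0.4465, 0.0404, 0.0643]
eef_rot: [50.3, 90.0, -41.8]
ft_force: [-3.3, -0.9, 3.9]
finger_gap: 0.0218
pos [0.4465 0.0404 0.0643] jaw -2.05 tilt 0.01 shift [-0.0008 -0.0035 -0.0003]  turn -0.0003 (-0.0deg) j [ -1.4  -8.8 118.1  -0.   70.7   0.7] F [-3.3 -0.9  3.9] gap 0.0218 t 8.0167
```

Contact came at exactly the expected height. Now I'll release and rise.

```bash
python3 -m pendant '[[[0,0,0],0,-0.1],[[0,0,0],0,-0.1],[[0,0,0],0,-0.1],[[0,0,0],0,-0.1],[[-0.1,0,0],0,-0.1],[[-0.22,0,0],0,-0.1],[[-0.34,0,0],0,-0.1],[[-0.46,0,0],0,-0.1]]'; python3 -m pendant '[[[0,0,0],0,-0.1],[[0,0,0],0,-0.1]]'; python3 -c "
from h import *
plan([.45,.152,.2],-2.0)
s=snapshot('wrist');cv2.imwrite('pics/w5.png',s['image'][:,:,::-1]);np.save('pics/w5.npy',s,allow_pickle=True)"
```

```text
clock: 8.68
eef_pos: [0.446, 0.0405, 0.2032]
eef_rot: [-94.1, 90.0, 173.8]
ft_force: [0.4, -0.1, 0.6]
finger_gap: 0.0417
clock: 8.85
eef_pos: [0.4484, 0.0404, 0.2047]
eef_rot: [91.2, 89.7, -0.8]
ft_force: [-0.2, -0.2, -0.6]
finger_gap: 0.042
pos [0.4484 0.0404 0.2047] jaw -2.05 tilt 0.34 shift [ 0.0156 -0.008  -0.3718]  turn -0.0003 (-0.0deg) j [ -1.4 -16.4 109.4   0.   86.7   0.7] F [-0.2 -0.2 -0.6] gap 0.042 t 8.85
```

View pics/w5.png

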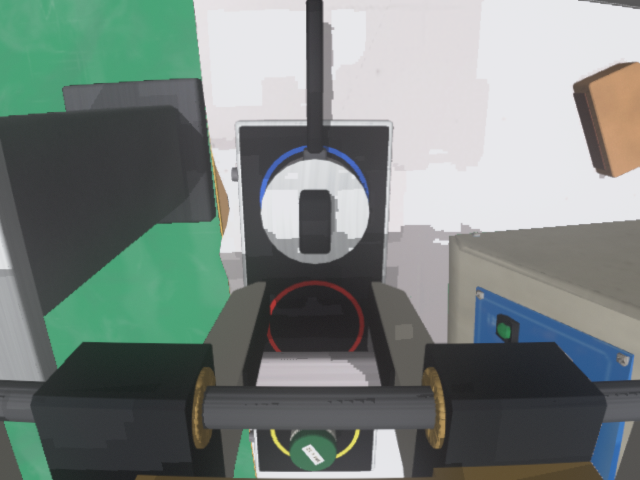

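The pan stands on the blue ring with its lid at (315,211) and the handle pointing outward at column 315. The red ring is at (316,325), and the pot is undisturbed.

```bash
python3 - <<'E'
from h import *
s=np.load('pics/w5.npy',allow_pickle=True).item()
P=plane(s,[[260,211],[370,211],[315,264],[277,172],[353,172]],.056); print('lid',circ(P))
m=mask(s,(0,0,0),(180,255,80),(290,0,345,120))
H=plane(s,[[np.median(np.nonzero(m[k])[0]),k] for k in (5,40,75,110)],.050); print(H)
m=mask(s,(0,120,60),(8,255,255),(255,275,375,360)); v,u=np.nonzero(m); print('red',circ(plane(s,np.c_[u,v],.018)))
m=mask(s,(100,150,80),(130,255,255),(250,140,380,215)); v,u=np.nonzero(m); print('blue',circ(plane(s,np.c_[u,v],.018)))
plan([.449,.151,.12],-2)
E
```

```text
lid (array([0.44728664, 0.04072956]), np.float64(0.04178025366738746))
[[0.45202578 0.18606355 0.05      ]
 [0.45151583 0.16340463 0.05      ]
 [0.45063557 0.14006052 0.05      ]
 [0.44936086 0.11591577 0.05      ]]
red (array([ 0.44212468, -0.07782408]), np.float64(0.043788334519671956))
blue (array([0.44614919, 0.04208177]), np.float64(0.04382569068970307))
pos [0.447  0.0405 0.2024] jaw -2.05 tilt 0.11 shift [ 0.2747 -0.0072 -0.3684]  turn -0.0003 (-0.0deg) j [ -1.4 -16.3 109.6   0.   86.7   0.7] F [-0.2 -0.3 -1.5] gap 0.042 t 8.9
```

```bash
python3 -m pendant '[[[0,-0.012,-0.1],0,-0.1],[[0,-0.012,-0.22],0,-0.1],[[0.1,-0.012,-0.33],0,-0.1],[[0.2,-0.012,-0.368],0,-0.1],[[0.275,-0.012,-0.368],0,-0.1],[[0.275,-0.012,-0.368],0,-0.1],[[0.275,-0.012,-0.368],0,-0.1],[[0.275,-0.012,-0.368],0,-0.1]]'; python3 -c "
from h import *
plan([.4505,.151,.029],-2)
s=snapshot('wrist');cv2.imwrite('pics/w6.png',s['image'][:,:,::-1])"
```

```text
clock: 9.57
eef_pos: [0.4468, 0.1505, 0.1197]
eef_rot: [-60.0, 90.0, -152.0]
ft_force: [0.6, 0.4, -0.5]
finger_gap: 0.042
pos [0.4468 0.1505 0.1197] jaw -2.07 tilt 0.03 shift [ 0.3023  0.0124 -0.002 ]  turn -0.0004 (-0.1deg) j [ 12.4  -8.7 111.9  -0.   76.9  14.5] F [ 0.6  0.4 -0.5] gap 0.042 t 9.5667
```

View pics/w6.png

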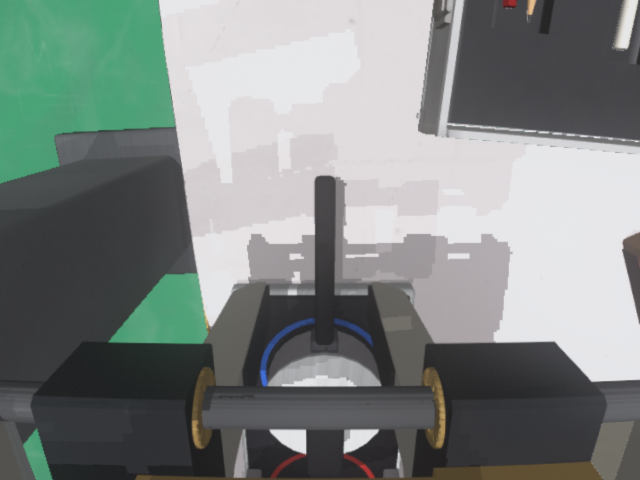

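The handle runs at column 325, against a finger midline of about 319, so I shift +x by about 4 mm and descend.

```bash
python3 -m pendant '[[[0.06,0.013,-0.002],0,-0.1],[[0.16,0.013,-0.002],0,-0.1],[[0.24,0.013,-0.002],0,-0.1],[[0.29,0.013,-0.002],0,-0.1],[[0.302,0.013,-0.002],0,-0.1],[[0.302,0.013,-0.002],0,-0.1],[[0.302,0.013,-0.002],0,-0.1]]'; python3 -c "
from h import *
plan([.4505,.151,.029],-2)"
```

```text
clock: 10.2
eef_pos: [0.4522, 0.1514, 0.0306]
eef_rot: [104.3, 89.9, 12.3]
ft_force: [-0.5, -0.3, 0.4]
finger_gap: 0.0418
pos [0.4522 0.1514 0.0306] jaw -2.08 tilt 0.14 shift [ 0.0052 -0.0055  0.0014]  turn -0.0005 (-0.1deg) j [ 12.3  -1.4 115.1  -0.   66.1  14.4] F [-0.5 -0.3  0.4] gap 0.0418 t 10.2
```

```bash
python3 -m pendant '[[[0.004,-0.004,0],0,-0.1],[[0.004,-0.004,0],0,-0.5],[[0.004,-0.004,0],0,-1],[[0.004,-0.004,0],0,-1],[[0.004,-0.004,0],0,-1],[[0.004,-0.004,0],0,-1],[[0.004,-0.004,0],0,-1],[[0.004,-0.004,0],0,-1]]'; python3 -c "
from h import *
plan([.4505,.151,.029],-2)"
```

```text
clock: 10.87
eef_pos: [0.4497, 0.1515, 0.0277]
eef_rot: [101.6, 90.0, 9.5]
ft_force: [-0.6, 0.3, 0.5]
finger_gap: 0.0117
pos [0.4497 0.1515 0.0277] jaw -2.04 tilt 0.02 shift [-0.0044  0.0027  0.0015]  turn -0.0002 (-0.0deg) j [ 12.4  -1.3 115.4  -0.   65.9  14.5] F [-0.6  0.3  0.5] gap 0.0117 t 10.8667
```

```bash
python3 -m pendant '[[[0,0,0.015],0,-1],[[0,0,0.04],0,-1],[[0,0,0.07],0,-1],[[0,0,0.1],0,-1],[[0,0,0.13],0,-1],[[0,0,0.16],0,-1],[[0,0,0.185],0,-1],[[0,0,0.2],0,-1]]'; python3 -m pendant '[[[0,0,0.02],0,-1],[[0,-0.001,0.05],0,-1],[[0,-0.001,0.08],0,-1],[[0,-0.002,0.11],0,-1],[[0,-0.002,0.135],0,-1],[[0,-0.002,0.15],0,-1],[[0,-0.002,0.15],0,-1],[[0,-0.002,0.15],0,-1]]'; python3 - <<'E'
from h import *
plan([.4450,.0322,.028],-2)
s=snapshot('wrist');cv2.imwrite('pics/w7.png',s['image'][:,:,::-1]);np.save('pics/w7.npy',s,allow_pickle=True)
t=snapshot('side');np.save('pics/s7.npy',t,allow_pickle=True)
b=np.zeros((480,800,3),np.uint8); b[:,:400]=s['image'][:,120:520]; b[:400,400:]=cv2.resize(t['image'][150:260,285:395],(400,400),interpolation=cv2.INTER_CUBIC)
cv2.imwrite('pics/c7.png',b[:,:,::-1])
E
```

```text
clock: 11.53
eef_pos: [0.4474, 0.0903, 0.0276]
eef_rot: [69.8, 90.0, -22.3]
ft_force: [-0.1, 3.0, 2.5]
finger_gap: 0.0117
clock: 12.2
eef_pos: [0.445, 0.0455, 0.0273]
eef_rot: [-16.2, 89.9, -108.3]
ft_force: [-0.4, -2.4, 1.2]
finger_gap: 0.0118
pos [0.445  0.0455 0.0273] jaw -2.09 tilt 0.08 shift [-0.0022  0.0017  0.0442]  turn -0.0005 (-0.1deg) j [-7.000e-01 -5.700e+00  1.196e+02 -1.000e-01  6.610e+01  1.400e+00] F [-0.4 -2.4  1.2] gap 0.0118 t 12.2
```

View pics/c7.png

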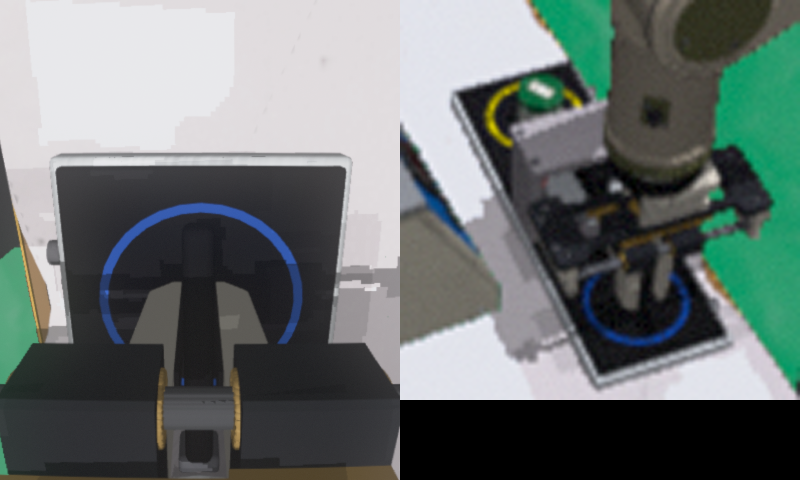

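The pan is about 13 mm short, with its handle tip at about (320,222) in the wrist view inside the blue ring. The bridge and pot are undisturbed.

```bash
python3 - <<'E'
from h import *
s=np.load('pics/w7.npy',allow_pickle=True).item(); g=cv2.cvtColor(s['image'],cv2.COLOR_RGB2GRAY)
print(g[214:240,320])
for v in (222,224,226): print(v,plane(s,[[320,v]],.050)-np.array([.0052,.152,0]))
s=np.load('pics/w5.npy',allow_pickle=True).item()
E
python3 -m pendant '[[[0,0,0.01],0,-1],[[0,0,0.03],0,-1],[[0,0,0.042],0,-1],[[0,0,0.042],0,-1],[[0,0,0.042],0,-1]]'; python3 - <<'E'
from h import *
plan([.4450,.0322,.028],-2)
s=snapshot('wrist');np.save('pics/w8.npy',s,allow_pickle=True); g=cv2.cvtColor(s['image'],cv2.COLOR_RGB2GRAY)
print(g[195:250:1,320], g[260,290:350])
E
```

```text
[43 42 42 41 41 34 34 34 33 30 33 32 31 32 33 34 34 37 38 35 36 35 39 35
 37 37]
222 [[ 0.44233249 -0.06333189  0.05      ]]
224 [[ 0.44230709 -0.06405545  0.05      ]]
226 [[ 0.44228161 -0.06478112  0.05      ]]
clock: 12.72
eef_pos: [0.4447, 0.0334, 0.0275]
eef_rot: [6.5, 90.0, -85.5]
ft_force: [-0.4, -0.7, 1.0]
finger_gap: 0.0116
pos [0.4447 0.0334 0.0275] jaw -2.07 tilt 0.03 shift [-0.0016  0.0011  0.0041]  turn -0.0004 (-0.1deg) j [ -2.3  -5.9 119.8  -0.   66.1  -0.2] F [-0.4 -0.7  1. ] gap 0.0116 t 12.7167
[41 41 40 39 40 40 43 38 39 40 40 39 41 37 38 39 37 38 37 39 38 37 38 35
 30 29 29 24 27 25 26 25 28 30 24 28 31 32 33 35 35 35 35 36 34 36 34 35
 36 36 35 35 35 35 32] [37 33 35 34 34 35 35 34 35 36 34 33 32 30 31 32 34 33 35 36 34 37 35 37
 37 37 36 34 35 35 34 35 35 38 35 33 35 34 32 32 31 30 28 24 24 26 25 26
 26 24 27 26 27 27 28 35 35 36 35 36]
```

```bash
python3 -m pendant '[[[0,0,0.004],0,-1],[[0,0,0.007],0,-1],[[0,0,0.007],0,-1],[[0,0,0.007],0,-0.1],[[0,0,0.007],0,-0.1],[[0,0,0.007],0,-0.1],[[0,0,0.007],0,-0.1],[[0,0,0.007],0,-0.1]]'; python3 -m pendant '[[[-0.05,0,0],0,-0.1],[[-0.15,0,0],0,-0.1],[[-0.27,0,0],0,-0.1],[[-0.39,0,-0.05],0,-0.1],[[-0.5,0,-0.1],0,-0.1],[[-0.6,0,-0.15],0,-0.1],[[-0.6,0,-0.15],0,-0.1],[[-0.6,0,-0.15],0,-0.1]]'; python3 - <<'E'
from h import *
plan([.4450,.0322,.028],-2)
s=snapshot('wrist');cv2.imwrite('pics/w9.png',s['image'][:,:,::-1]);np.save('pics/w9.npy',s,allow_pickle=True)
t=snapshot('side');np.save('pics/s9.npy',t,allow_pickle=True)
b=np.zeros((480,800,3),np.uint8); b[:,:400]=s['image'][:,120:520]; b[:400,400:]=cv2.resize(t['image'][150:260,285:395],(400,400),interpolation=cv2.INTER_CUBIC)
cv2.imwrite('pics/c9.png',b[:,:,::-1])
E
```

```text
clock: 13.43
eef_pos: [0.4444, 0.0317, 0.0274]
eef_rot: [-67.4, 90.0, -159.4]
ft_force: [-0.9, -0.3, -0.4]
finger_gap: 0.0396
clock: 14.1
eef_pos: [0.4476, 0.0774, 0.2097]
eef_rot: [93.6, 89.7, 1.7]
ft_force: [0.7, -0.2, -0.6]
finger_gap: 0.042
pos [0.4476 0.0774 0.2097] jaw -1.97 tilt 0.26 shift [ 0.6057 -0.0064  0.151 ]  turn 0.0002 (0.0deg) j [  3.3 -15.8 108.3  -0.   87.2   5.3] F [ 0.7 -0.2 -0.6] gap 0.042 t 14.1
```

View pics/c9.png

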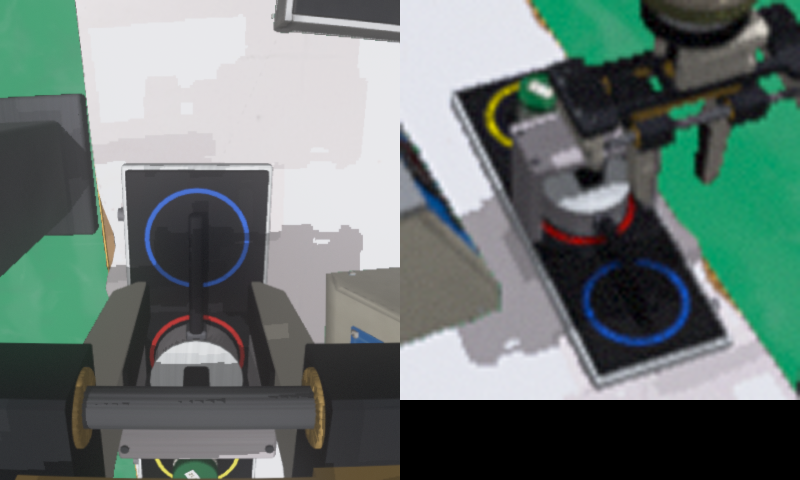

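The pan stands on the red ring under the bridge with its handle over the blue ring. The handle tip is at about (318,212), and the red arc shows evenly around the lid.

```bash
python3 - <<'E'
from h import *
s=np.load('pics/w9.npy',allow_pickle=True).item(); g=cv2.cvtColor(s['image'],cv2.COLOR_RGB2GRAY)
m=((g>120)*255).astype(np.uint8); z=np.zeros_like(m); z[330:384,262:372]=m[330:384,262:372]
hsv=cv2.cvtColor(s['image'],cv2.COLOR_RGB2HSV); z[hsv[:,:,1]>90]=0
pts=[]
for v in range(350,380,3):
    u=np.nonzero(z[v])[0]
    if len(u): pts+= [[u.min(),v],[u.max(),v]]
for u in range(285,352,6):
    v=np.nonzero(z[:,u])[0]
    if len(v): pts.append([u,v.min()])
pts=np.array(pts,float); print(pts.astype(int).tolist()); print('lid',circ(plane(s,pts,.058)))
r=mask(s,(0,120,60),(8,255,255),(262,300,372,384)); v,u=np.nonzero(r); P=plane(s,np.c_[u,v],.018); print('red',circ(P))
print(g[200:225,318], 'tip', plane(s,[[318,212]],.050)-[.0052,.152,0])
E
```

```text
[[286, 350], [346, 350], [282, 353], [350, 353], [279, 356], [352, 356], [277, 359], [355, 359], [276, 362], [357, 362], [280, 365], [357, 365], [280, 368], [357, 368], [274, 371], [357, 371], [280, 374], [357, 374], [280, 377], [356, 377], [285, 351], [291, 347], [297, 345], [303, 342], [309, 341], [315, 341], [321, 341], [327, 342], [333, 344], [339, 346], [345, 350], [351, 354]]
lid (array([ 0.44249214, -0.06943497]), np.float64(0.035262956058025444))
red (array([ 0.44203452, -0.07763875]), np.float64(0.043820244865662564))
[61 54 54 53 52 53 51 52 52 50 51 48 44 42 43 45 46 47 50 51 51 52 52 51
 50] tip [[ 0.44334093 -0.07683484  0.05      ]]
```

```bash
python3 - <<'E'
from h import *
from scipy.optimize import least_squares
s=np.load('pics/w9.npy',allow_pickle=True).item()
p=[[285,351],[291,347],[297,345],[303,342],[309,341],[321,341],[327,342],[333,344],[339,346],[345,350],[279,356],[352,356]]
for zz in (.054,.058):
    P=plane(s,p,zz)[:,:2]; r=least_squares(lambda c:np.hypot(*(P-c).T)-.0415,[.442,-.078]); print(zz,r.x,np.abs(r.fun).max())
# side view: lid front-arc vs knob
plan([.445,.16,.25],-2)
E
```

```text
0.054 [ 0.44113522 -0.07962141] 0.000646738270246694
0.058 [ 0.4412321 -0.0771948] 0.0006121968821655721
pos [0.4457 0.0766 0.2064] jaw -2.03 tilt 0.08 shift [-0.1453 -0.0124 -0.2778]  turn -0.0002 (-0.0deg) j [  3.3 -15.7 108.6  -0.   87.2   5.3] F [-0.   0.2 -1.3] gap 0.0418 t 14.2
```

```bash
python3 -m pendant '[[[-0.1,0,-0.1],0,-0.1],[[-0.1,0,-0.1],0,-0.1],[[-0.1,0,-0.1],0,-0.1],[[-0.1,0,-0.1],0,-0.1]]'; python3 -c "
from cell import close_job
print(close_job())"
```

```text
clock: 14.53
eef_pos: [0.4467, 0.1062, 0.2359]
eef_rot: [-71.7, 89.9, -163.7]
ft_force: [0.7, -0.0, -0.4]
finger_gap: 0.0418
the job is handed in; nothing more can be done
None
```

The job is done and handed in at 14.5 s of the 64 s allowed. I lifted the pan by its knob, set it on the blue ring with the handle outward and let go. I then took it by the handle, slid it along the plate onto the red ring under the bridge, let go and backed off.

**Placing on blue:** contact came at the expected height, and the lid measured within about 2 mm of the ring centre.

**Final position:** the pan's lid centre measured (0.441, -0.077) m against (0.442, -0.078) m for the red ring, so about 1 mm off. The handle points back over the blue ring. The handle tip gave the same y to within 1 mm. One free-radius circle fit of the lid, 8 mm off in y, disagreed. It gave the wrong lid size (35 mm radius), probably because of shadow on the lid, so I repeated it with the known radius.

**Forces and surroundings:**
- **Forces:** the wrist readings stayed under about 10 N.
- **First grip:** the first hold on the knob was too shallow, so I opened and took a deeper one before lifting.
- **Other items:** the bridge and pot looked undisturbed in the last pictures. I did not measure the items behind the plate or at the sides again.

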